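Set the brake of the music box and wind it up

TASK

Set the brake of the clockwork music box: pull the sprung U-shaped handle on its front straight out to its stop, where it stays out by itself. Then wind the music box fully with the wing key on its top, clockwise in several partial turns until the key goes no further, with the brake still out at the end. Leave everything else on the desk where it is.

Things in the scene. Friction and masses are not known exactly. Their poses are not given: they have to be found in the camera images.
- music_box: Clockwork music box, fixed: dark wood base under a smoked acrylic case with a brass movement inside; 140 mm (its x) by 150 mm (its y), flat top at 80 mm. Origin at the centre of its underside, z up; its front, with the handle, faces its own -x, roughly towards the robot. The key stands in the middle of its top. It may stand left or right of the desk's middle
- brake_bar (a point): Middle of the crossbar of the U-shaped aluminium handle on the box's front, 55 mm above the desk; axes as the music box. Level round bar 14 mm thick, 84 mm long along the box's y, on two level 10 mm rods 70 mm apart (60 mm clear between them). When in, the bar's middle is 45 mm in front of the case: pinch it from above, one finger before and one behind it. It slides straight out along the box's -x
- brake (a joint): How far the handle is pulled out, m: 0 = in, 0.050 = out at its stop. An over-centre spring pulls it in with about 10 N up to 0.025, then less, falling to nothing at 0.042; let go before that, it flies back in. Beyond 0.042 the same spring draws it outward to the stop and keeps it there with about 5 N
- key_wing (a point): Point on the winding key's upright axis, mid-wing, 116 mm above the desk. The steel wing is an upright flat bar 64 mm long (this point's x), 12 mm thick (y), from 98 to 130 mm above the desk; under it a 24 mm wide neck and a 44 mm wide disc with its top at 88 mm. The point turns with the key; at joint value 0 its x is the box's x
- key (a joint): Turn of the key, rad: grows clockwise as seen from above, from 0 (run down) to 3.4 (fully wound, hard stop); it starts between 0 and 0.9. It takes about 0.15 to 0.25 N m to turn, more as it winds, and stays where it is left, so it can be let go and gripped afresh
- storage_box: Smoked acrylic storage box, 140 x 150 x 72 mm, with a round black twist cap (68 mm wide, 18 mm high) on top; no handle, no wing key. Origin at the centre of its underside. To be left alone; it stands left or right, on the other side from the music box
- cartridge_long: Black plastic cartridge lying flat, 110 x 60 x 22 mm; origin at the centre of its underside, x along its length. To be left alone
- cartridge_short: Black plastic cartridge lying flat, 75 x 60 x 30 mm; origin at the centre of its underside. To be left alone
- protractor: Stainless steel alignment protractor lying flat, 150 x 60 x 4 mm; origin at the centre of its underside. To be left alone
- tumbler: Green glass tumbler standing upright, 66 mm wide, 95 mm high, between the two boxes; origin at the centre of its underside. To be left alone
- screwdriver: Wooden-handled screwdriver lying flat, 170 mm long; to be left alone
Mind the look-alikes: they are no part of the job. Leave any blue look-alike of the music_box alone.

How it is judged:
By the outcome, as a careful person would: the job done as asked, in the order asked, and still so for the second after the job is handed in, with the robot touching nothing.
It also fails if it takes over 70 s, if anything falls off the work surface, if the arm or the gripper's body presses on something with over 40 N, if the wrist force passes 120 N, or if a joint passes its speed limit or range.

ROBOT

A 7-joint arm with a two-finger parallel gripper is mounted at the origin on the work surface. World frame = base frame: x ahead of the robot, y to its left, z up, the work surface at z = 0. Lengths are in m, angles in rad, forces in N, time in s.
With the tool pointing down it reaches from about 0.425 to 0.95 m from the base axis. Payload 16.7 kg.
Tool frame: the origin (TCP) lies midway between the tips of the shut fingers; the grasp point (between the pads) lies grip_point_offset behind it (grip_point_offset is the distance from the TCP to the grasp point, in m); z points along the fingers, y is the line along which they close (so a half turn about z gives the same grasp; the last joint's range is limited). The gripper opens to 94 mm and grips with 3 to 60 N. Pads are 16 mm wide; open, the fingers measure 119 mm over their backs; the gripper's body (75 mm by 177 mm) begins 78 mm behind the grasp point.
Start: joints at [-1.486, 0.426, 0.074, 1.606, -0.034, 1.111, -0.067], TCP at [0.156, 0.657, 0.205] pointing down, gripper open.
Joint ranges: [-2.85, 2.85], [-0.5, 2.14], [-1.23, 1.37], [0.21, 2.46], [-1.02, 4.16], [0.16, 2.05], [-2.73, 2.73]. Speed limits (rad/s): [1.89, 1.89, 2.39, 2.39, 3.01, 3.01, 3.01].

INTERFACE

Orientations are given as a unit quaternion [x, y, z, w].
In Python, from workcell import * gives the robot as it stands.
- The arm moves only by the tool servo_tool, never from a script. Its argument "rows" is a list of rows, each a list of 7 numbers: the gripper's target within -1 to 1 (shut at 1, half-way at 0, fully open at -1), then the shift along the tool's x, y, z each as a share of 25 mm, from -1 to 1, then the turn, a rotation vector about the tool's x, y, z each as a share of 0.15 rad, from -1 to 1. A call has 1 to 8 rows; each row shifts and turns the commanded pose from where the row before left it, along the tool's axes as they then stand; what a row does not reach is not made up. A row lasts 1/8 s, in which the tool goes at most 62.5 mm and 10.7 degrees, less where a joint would pass 70% of its speed; a pose out of reach is approached as far as the arm can. A call with a number of a shift or a turn outside -1 to 1 is refused whole. A call with a gripper value outside its range is refused whole. The fingers move at their own pace and stop on an object; "force" is the grip in N (left out, the last holds). Time passes only in rows, so rows that do not move let the fingers close. It gives the time, the measured TCP pose, the force, the opening and the grip force at its end, in the units of the state.
- get_obs(): the state, without advancing time (a new reading comes with each control period).
- snapshot(name): name is "side" or "top" or "wrist"; returns a dict with "image" (400x640x3 uint8, blue, green, red), "vertical_fov" (degrees; the focal length in pixels is half the picture's height over the tangent of half this angle, whatever the lens; pixels are square), "cx", "cy" (the principal point, pixels), "xyz" and "orientation" of the camera in the world. Camera axes: x right, y up, looking along -z (the intrinsics and any distortion apply to the point x, -y, -z); pixel columns grow to the right and rows downward; lengths in m; the calibration is good to about 2 mm. The wrist camera is an equidistant fisheye: a pixel r from the principal point sees the ray r / f radians off the axis. A picture is of the moment at which its call begins. There is no depth.
- hand_in(): hands the job in; it is judged then, once.
The state is a dict: "time": time; "joint_pos": joint angles; "qvel": joint speeds; "effort": joint torques, N m; "position": TCP position; "tcp_rot": TCP orientation; "ft_force": force on the tool from outside, world axes, zero at the start; "torque": the same for the moment, N m; "opening": finger opening in m; "grip_force": force on a finger pad.
Only numpy, scipy, OpenCV 4.12 (cv2) and the standard library are available. Lean on these libraries where they do the work, as an engineer would, in place of code of your own. Each camera call takes 0.05 s, during which the arm holds its last target. There are 200 camera calls.

## Working session

There is one attempt and no reset: what is moved stays moved. The work goes in short steps, Python scripts to look and compute and a tool call to move; the robot and the scene stay as the last step left them, time stands still between calls to the robot, and variables do not carry over. Pictures are saved under pics/ and viewed, at most 10 in all, crops included, and the job is handed in when it is done.

Besides the shell and the picture viewer there is one more tool, called after "Emit:" as name([rows], argument=value, ...), one row to a line, values as JSON. servo_tool: Moves the arm, as the interface text tells. Shift numbers are shares of 25 mm and turn numbers shares of 0.15 rad, none past 1 either way. Its arguments: {"type":"object","properties":{"rows":{"type":"array","items":{"type":"array","items":{"type":"number"}}},"force":{"type":"number"}},"required":["rows"]}

```bash
mkdir -p pics; ls; python3 - <<'E'
from workcell import *
import cv2
o=get_obs()
print({k:o[k] for k in o})
for n in ("top","side"):
    s=snapshot(n); cv2.imwrite(f"pics/{n}0.png",s["image"])
    print(n,{k:s[k] for k in s if k!="image"})
E
```

```text
pics
{'time': 0.0, 'joint_pos': array([-1.48650001,  0.42674417,  0.07386649,  1.60659406, -0.03405529,
        1.11079119, -0.06707386]), 'qvel': array([ 6.77381787e-04, -1.52986563e-03,  8.85717891e-04,  9.37509309e-04,
       -4.76842096e-04,  1.69950292e-04, -2.30218873e-05]), 'effort': array([-1.20762802e-04, -9.35827804e+01,  3.66653278e+00, -4.54187465e+01,
       -4.88712313e-02,  2.05959810e-02,  1.52021489e-04]), 'position': array([0.15633297, 0.65620496, 0.20477369]), 'tcp_rot': array([ 1.16631808e-01,  9.93175016e-01, -6.38988835e-04, -3.71445696e-06]), 'ft_force': array([-0.49099299,  0.6192561 ,  1.07546078]), 'torque': array([-0.00062273,  0.00436732,  0.00116565]), 'grip_force': 0.0, 'opening': 0.09384921925999108}
top {'vertical_fov': 43.80665208050459, 'cx': 322.20157219841474, 'cy': 204.04144742004155, 'xyz': array([ 0.24582382, -0.00737496,  1.49240468]), 'orientation': array([ 0.06279015, -0.0696502 , -0.69679942,  0.71110957])}
side {'vertical_fov': 55.74711898866977, 'cx': 322.2782337688446, 'cy': 205.04615413192428, 'xyz': array([0.29583992, 0.79425426, 0.6331349 ]), 'orientation': array([-0.06604396,  0.47059963,  0.87097977, -0.12477349])}
```

View pics/top0.png

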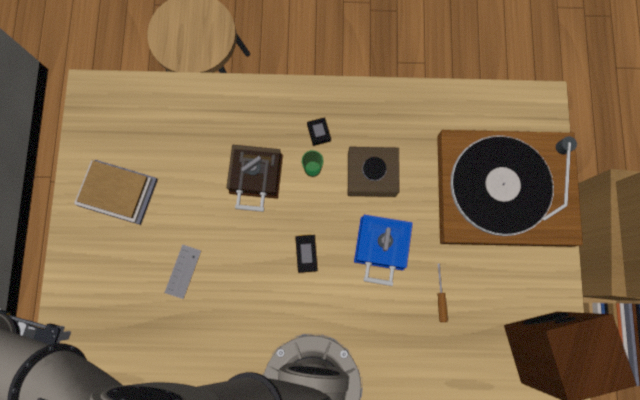

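View pics/side0.png

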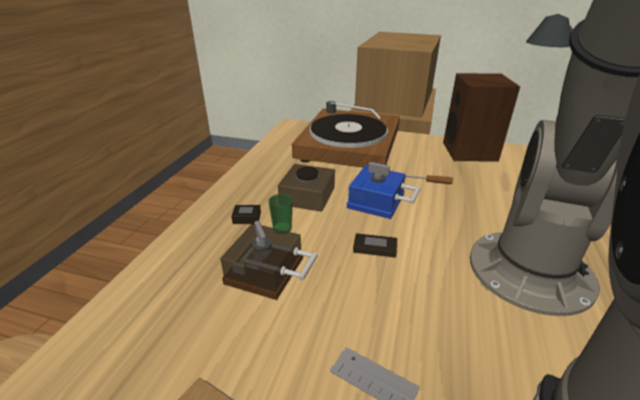

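The top view shows the music box at about (255,170), with its handle bar at (250,208) and its key at (254,162). The blue look-alike is at (384,243). The side view shows the music box at (262,260), with its handle at (305,262).

```bash
cat > h.py <<'E'
import numpy as np, cv2
from scipy.spatial.transform import Rotation as R
from workcell import *
def ray(s,u,v):
    f=200/np.tan(np.radians(s["vertical_fov"])/2)
    x,y=(u-s["cx"])/f,(v-s["cy"])/f
    if s.get("fish"):
        r=np.hypot(x,y); k=np.sin(r)/max(r,1e-9); d=[x*k,-y*k,-np.cos(r)]
    else: d=[x,-y,-1]
    return R.from_quat(s["orientation"]).apply(d)
def onz(s,u,v,z):
    d=ray(s,u,v); return s["xyz"]+d*(z-s["xyz"][2])/d[2]
def snap(n):
    s=snapshot(n); s["fish"]=n=="wrist"; return s
def proj(s,p):
    f=200/np.tan(np.radians(s["vertical_fov"])/2)
    c=R.from_quat(s["orientation"]).inv().apply(np.array(p)-s["xyz"]); x,y,z=c[0],-c[1],-c[2]
    if s.get("fish"):
        r=np.hypot(x,y); t=np.arctan2(r,z); return s["cx"]+f*t*x/r, s["cy"]+f*t*y/r
    return s["cx"]+f*x/z, s["cy"]+f*y/z
E
python3 - <<'E'
from h import *
s=snap("top"); t=snap("side")
a=cv2.resize(s["image"][135:220,215:295],None,fx=5,fy=5,interpolation=cv2.INTER_CUBIC)
b=cv2.resize(t["image"][210:300,215:325],None,fx=4.7,fy=4.7,interpolation=cv2.INTER_CUBIC)[:425,:]
b=b[:425,:395]
cv2.imwrite("pics/c1.png",np.hstack([a,b]))
for n,u,v,z in [("bar",250,208.5,.055),("key",254,162,.13)]: print(n,onz(s,u,v,z))
print("f",200/np.tan(np.radians(s["vertical_fov"])/2))
E
```

```text
Traceback (most recent call last):
ValueError: all the input array dimensions except for the concatenation axis must match exactly, but along dimension 0, the array at index 0 has size 425 and the array at index 1 has size 423
```

```bash
python3 - <<'E'
from h import *
s=snap("top")
a=cv2.resize(s["image"][135:220,215:295],None,fx=7,fy=7,interpolation=cv2.INTER_CUBIC)
cv2.imwrite("pics/c1.png",a)
for n,u,v,z in [("bar",250,208.5,.055),("key",254,162,.13)]: print(n,onz(s,u,v,z))
E
```

```text
bar [0.50095318 0.19262781 0.055     ]
key [0.62143347 0.17707886 0.13      ]
```

View pics/c1.png

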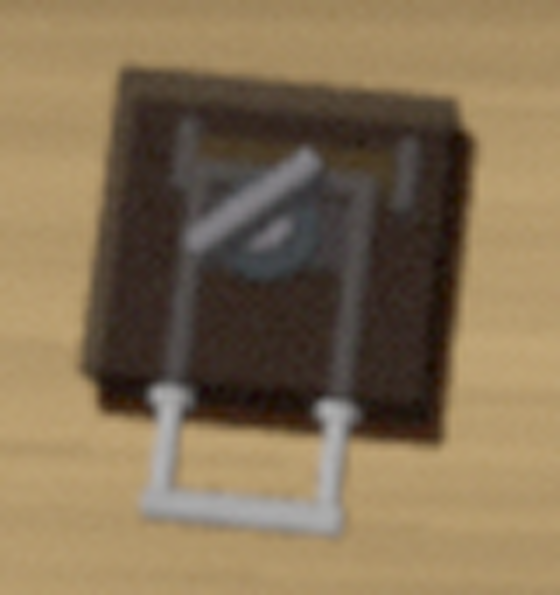

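The crop shows the bar running from (145,505) to (340,522) and the wing's top edge from (195,243) to (315,160).

```bash
python3 - <<'E'
from h import *
s=snap("top")
P=lambda x,y,z: onz(s,215+x/7-.4,135+y/7-.4,z)
b1,b2=P(145,505,.062),P(340,522,.062); k1,k2=P(195,243,.13),P(315,160,.13)
b=(b1+b2)/2;k=(k1+k2)/2
d=b1-b2; e=k-b; w=k2-k1
print("bar",b,"len",np.linalg.norm(d),"yaw bar",np.arctan2(-d[0],d[1]))
print("key",k,"dist",np.hypot(*e[:2]),"yaw axis",np.arctan2(e[1],e[0]),"wing",np.arctan2(w[1],w[0]),np.linalg.norm(w))
c=[P(*q,.08) for q in [(122,68),(458,100),(437,405),(85,375)]]
m=sum(c)/4; print("top centre",m, "yaw",[np.arctan2(-(c[0]-c[1])[0],(c[0]-c[1])[1]),np.arctan2((c[0]-c[3])[1],(c[0]-c[3])[0]),np.arctan2((c[1]-c[2])[1],(c[1]-c[2])[0])],[np.linalg.norm(c[0]-c[1]),np.linalg.norm(c[0]-c[3])])
o=get_obs(); print(R.from_quat(o["tcp_rot"]).as_matrix().round(3)); import workcell; print([n for n in dir(workcell) if not n.startswith('_')])
try: print(grip_point_offset)
except Exception as x: print(x)
E
```

```text
bar [0.50127223 0.19393865 0.062     ] len 0.08164336766943633 yaw bar -0.0669809520429475
key [0.61724056 0.18522402 0.13      ] dist 0.1162953091873444 yaw axis -0.07500566356552167 wing -0.9187801485213279 0.05885584878841753
top centre [0.61625369 0.18309205 0.08      ] yaw [np.float64(-0.07588213896491935), np.float64(-0.06230632727397887), np.float64(-0.031080968300953117)] [np.float64(0.14238575563620842), np.float64(0.13300948047530908)]
[[-0.973  0.232 -0.   ]
 [ 0.232  0.973 -0.   ]
 [-0.    -0.    -1.   ]]
['PlanningError', 'get_obs', 'grip_point_offset', 'hand_in', 'snapshot']
0.0188
```

Emit:
servo_tool([
  [0.1,0,0,0,0,0,1],
  [0.1,0,0,0,0,0,1],
  [0.1,0,0,0,0,0,1],
  [0.1,0,0,0,0,0,1],
  [0.1,0,0,0,0,0,1],
  [0.1,0,0,0,0,0,1],
  [0.1,0,0,0,0,0,1],
  [0.1,0,0,0,0,0,1],
], force=45)

```text
time: 1.3
position: [0.1563, 0.6565, 0.2054]
tcp_rot: [0.659, 0.752, -0.0, 0.0]
ft_force: [0.3, 0.4, -0.3]
opening: 0.0422
grip_force: 0.0
```

Emit:
servo_tool([
  [0.1,0,0,0,0,0,0.68],
  [0.1,0,0,0,0,0,0.68],
  [0.1,-0.97,0.83,0,0,0,0],
  [0.1,-0.97,0.83,0,0,0,0],
  [0.1,-0.97,0.83,0,0,0,0],
  [0.1,-0.97,0.83,0,0,0,0],
  [0.1,-0.97,0.83,0,0,0,0],
  [0.1,-0.97,0.83,0,0,0,0],
])

```text
time: 2.3
position: [0.2714, 0.5022, 0.2055]
tcp_rot: [0.73, 0.683, 0.0, -0.0]
ft_force: [0.1, -0.1, -0.8]
opening: 0.0419
grip_force: 0.0
```

Emit:
servo_tool([
  [0.1,-0.97,0.83,0,0,0,0],
  [0.1,-0.97,0.83,0,0,0,0],
  [0.1,-0.97,0.83,0,0,0,0],
  [0.1,-0.97,0.83,0,0,0,0],
  [0.1,-0.97,0.83,0,0,0,0],
  [0.1,-0.97,0.83,0,0,0,0],
  [0.1,-0.97,0.83,0,0,0,0],
  [0.1,-0.97,0.83,0,0,0,0],
])

```text
time: 3.3
position: [0.424, 0.2975, 0.2056]
tcp_rot: [0.73, 0.683, 0.0, -0.0]
ft_force: [0.3, -0.1, 0.5]
opening: 0.0425
grip_force: 0.0
```

Emit:
servo_tool([
  [0.1,-0.97,0.83,0,0,0,0],
  [0.1,-0.97,0.83,0,0,0,0],
  [0.1,-0.97,0.83,0,0,0,0],
  [0.1,-0.97,0.83,0,0,0,0],
  [0.1,0,0,0,0,0,0],
  [0.1,0,0,0,0,0,0],
])

```text
time: 4.05
position: [0.4995, 0.1965, 0.2054]
tcp_rot: [0.73, 0.683, -0.0, -0.0]
ft_force: [-0.6, -0.7, -0.4]
opening: 0.0428
grip_force: 0.0
```

```bash
python3 - <<'E'
from h import *
w=snap("wrist"); cv2.imwrite("pics/w1.png",w["image"]); o=get_obs()
print(o["position"],R.from_quat(o["tcp_rot"]).as_matrix()[:,1],o["joint_pos"].round(2),o["opening"],w["xyz"])
print(proj(w,[.5015,.193,.062]),proj(w,[.617,.184,.13]))
E
```

```text
[0.4993324  0.19685504 0.2054099 ] [ 9.97813529e-01 -6.60912452e-02 -3.29533415e-04] [-1.04  0.23  0.64  1.94 -0.16  1.02 -0.4 ] 0.04270217415906648 [0.50558385 0.27010237 0.38445493]
(np.float64(318.1214101541679), np.float64(192.27437378481602)) (np.float64(445.27425013576214), np.float64(211.5137962360654))
```

View pics/w1.png

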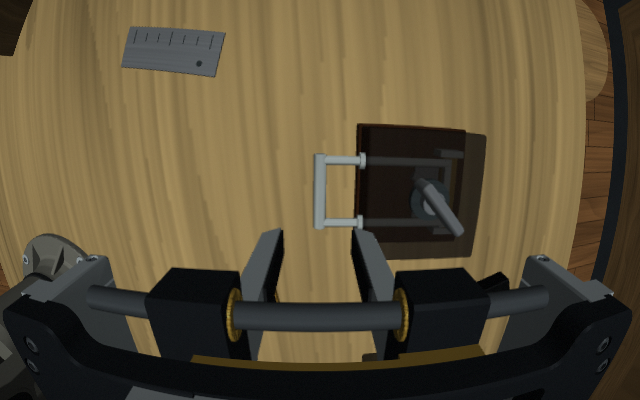

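The wrist view shows the bar centred at (320.5,191), running from y=154 to y=228. The wing's top runs from about (421,181) to (460,233).

```bash
python3 - <<'E'
from h import *
w=snap("wrist")
cv2.imwrite("pics/w2.png",cv2.resize(w["image"][115:265,305:495],None,fx=4,fy=4,interpolation=cv2.INTER_CUBIC))
a,b=onz(w,320.5,154,.061),onz(w,320,228,.061); print((a+b)/2,a-b,np.arctan2(-(a-b)[0],(a-b)[1]))
E
```

```text
[0.50363362 0.19320074 0.061     ] [0.00571095 0.08181487 0.        ] -0.06969023601365164
```

View pics/w2.png

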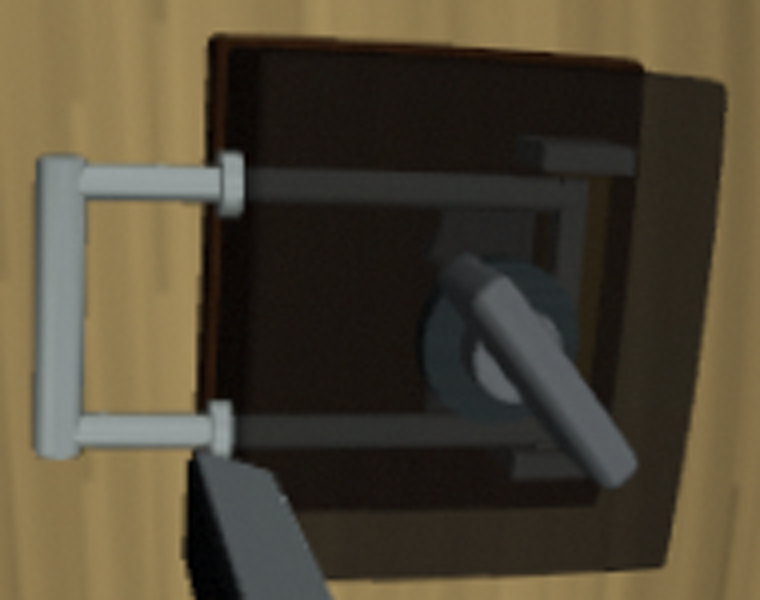

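The crop shows the bar centred at about x=61 and the wing's top from about (485,285) to (620,475). The bar's centre is therefore near (0.503, 0.193), so I'll go down and pinch it.

Emit:
servo_tool([
  [0.1,-0.14,0.15,0,0,0,0],
  [0.1,0,0,0.95,0,0,0],
  [0.1,0,0,0.95,0,0,0],
  [0.1,0,0,0.95,0,0,0],
  [0.1,0,0,0.95,0,0,0],
  [0.1,0,0,0.95,0,0,0],
  [0.1,0,0,0.95,0,0,0],
  [0.1,0,0,0.9,0,0,0],
])

```text
time: 5.15
position: [0.5033, 0.1925, 0.0397]
tcp_rot: [0.73, 0.683, -0.0, 0.0]
ft_force: [1.5, 1.4, 0.5]
opening: 0.0424
grip_force: 0.0
```

Emit:
servo_tool([
  [0.1,0,0,0,0,0,0],
  [1,0,0,0,0,0,0],
  [1,0,0,0,0,0,0],
  [1,0,0,0,0,0,0],
  [1,0,0,0,0,0,0],
])

```text
time: 5.78
position: [0.5017, 0.1926, 0.0408]
tcp_rot: [0.73, 0.683, -0.001, -0.001]
ft_force: [-10.2, 0.3, 13.0]
opening: 0.0128
grip_force: 45.0
```

Emit:
servo_tool([
  [0.2,0,0,0,0,0,0],
  [0.2,0,0,0,0,0,0],
  [0.2,0,-0.1,0.18,0,0,0],
  [0.2,0,0,0,0,0,0],
  [1,0,0,0,0,0,0],
  [1,0,0,0,0,0,0],
  [1,0,0,0,0,0,0],
  [1,0,0,0,0,0,0],
])

```text
time: 6.78
position: [0.5016, 0.1924, 0.0361]
tcp_rot: [0.731, 0.683, 0.001, 0.001]
ft_force: [5.7, 0.5, -4.1]
opening: 0.013
grip_force: 45.0
```

Emit:
servo_tool([
  [1,0,-0.3,0,0,0,0],
  [1,0,-0.3,0,0,0,0],
  [1,0,-0.3,0,0,0,0],
  [1,0,-0.3,0,0,0,0],
  [1,0,0,0,0,0,0],
])

```text
time: 7.4
position: [0.4716, 0.1947, 0.0361]
tcp_rot: [0.73, 0.683, 0.001, 0.001]
ft_force: [7.1, 0.2, -8.9]
opening: 0.0128
grip_force: 45.0
```

Emit:
servo_tool([
  [1,0,-0.3,0,0,0,0],
  [1,0,-0.3,0,0,0,0],
  [1,0,-0.2,0,0,0,0],
  [1,0,0,0,0,0,0],
  [1,0,0,0,0,0,0],
])

```text
time: 8.02
position: [0.4517, 0.1962, 0.0361]
tcp_rot: [0.73, 0.683, 0.001, 0.0]
ft_force: [5.7, 3.2, -8.7]
opening: 0.0129
grip_force: 45.0
```

Emit:
servo_tool([
  [1,0,-0.08,0,0,0,0],
  [1,0,-0.08,0,0,0,0],
  [1,0,0,0,0,0,0],
])

```text
time: 8.4
position: [0.4516, 0.1962, 0.0364]
tcp_rot: [0.731, 0.683, 0.003, 0.003]
ft_force: [30.8, 1.3, -35.5]
opening: 0.0126
grip_force: 45.0
```

Emit:
servo_tool([
  [1,0,0.15,0,0,0,0],
  [0.1,0,0,0,0,0,0],
  [0.1,0,0,0,0,0,0],
  [0.1,0,0,-0.9,0,0,0],
  [0.1,0,0,-0.9,0,0,0],
  [0.1,0,0,-0.9,0,0,0],
  [0.1,0,0,-0.9,0,0,0],
  [0.1,0,0,-0.9,0,0,0],
])

```text
time: 9.4
position: [0.4502, 0.1956, 0.1491]
tcp_rot: [0.73, 0.683, -0.0, -0.0]
ft_force: [-0.9, 0.5, -0.1]
opening: 0.042
grip_force: 0.0
```

Emit:
servo_tool([
  [-0.6,0,0.9,-0.9,0,0,0],
  [-0.6,0,0.9,-0.4,0,0,0],
  [-0.6,0,0.9,0,0,0,0],
  [-0.6,0,0.9,0,0,0,0],
  [-0.6,0,0,0,0,0,0],
  [-0.6,0,0,0,0,0,0],
])

```text
time: 10.15
position: [0.5396, 0.1896, 0.1807]
tcp_rot: [0.73, 0.683, -0.0, -0.0]
ft_force: [0.8, -1.0, -0.2]
opening: 0.0755
grip_force: 0.0
```

```bash
python3 - <<'E'
from h import *
w=snap("wrist"); o=get_obs()
print(o["position"],w["xyz"],o["opening"],o["joint_pos"].round(2))
print(proj(w,[.451,.1966,.062]),proj(w,[.617,.184,.13]))
cv2.imwrite("pics/w3.png",cv2.resize(w["image"][110:290,230:480],None,fx=3,fy=3,interpolation=cv2.INTER_CUBIC))
E
```

```text
[0.53957674 0.18980148 0.18082485] [0.54586657 0.26327248 0.35972602] 0.07515945185964311 [-0.98  0.33  0.66  1.9  -0.24  0.99 -0.28]
(np.float64(228.67542475288565), np.float64(193.82561403661066)) (np.float64(412.11112688611837), np.float64(215.81055352533977))
```

View pics/w3.png

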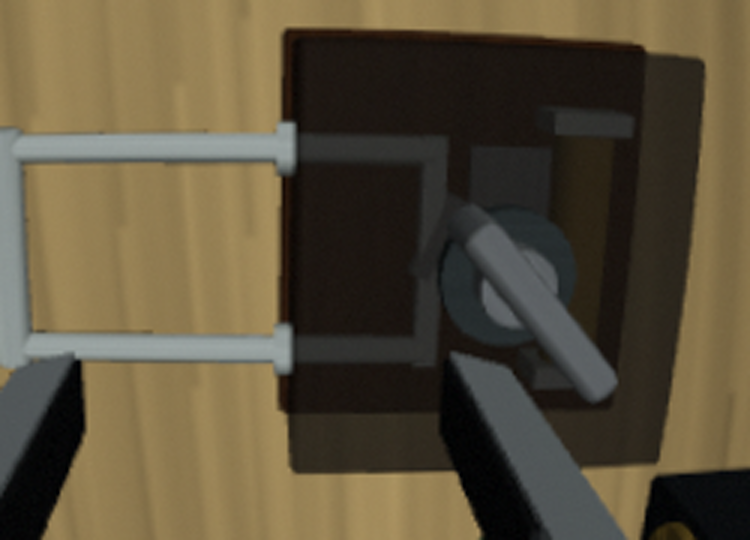

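The brake stays out by itself: the bar is at the crop's left edge (x≈12). The wing's top runs from (479,226) to (601,391).

```bash
python3 - <<'E'
from h import *
w=snap("wrist"); o=get_obs()
q=lambda x,y:onz(w,230+x/3-.33,110+y/3-.33,.13)
a,b=q(479,226),q(601,391);k=(a+b)/2;d=b-a
y=R.from_quat(o["tcp_rot"]).as_matrix()[:,1]
ang=np.arctan2(d[1],d[0]); print(k,np.linalg.norm(d),"wing",ang,"normal",ang+np.pi/2,"tool y",np.arctan2(y[1],y[0]))
M=R.from_quat(o["tcp_rot"]).as_matrix(); print("tool shift",M.T@(k-o["position"])*1000)
E
```

```text
[0.61590814 0.1860613  0.13      ] 0.06078883301112085 wing -0.9425784039597642 normal 0.6282179228351323 tool y -0.06665433959156476
tool shift [ 1.20915552 76.40143625 50.88856132]
```

Emit:
servo_tool([
  [-0.6,0.02,0.76,0,0,0,0],
  [-0.6,0.02,0.76,0,0,0,0],
  [-0.6,0,0.76,0,0,0,0],
  [-0.6,0,0.76,0,0,0,0],
  [-0.6,0,0,0,0,0,-1],
  [-0.6,0,0,0,0,0,-1],
  [-0.6,0,0,0,0,0,-1],
  [-0.6,0,0,0,0,0,-1],
])

```text
time: 11.25
position: [0.6158, 0.1861, 0.1812]
tcp_rot: [0.494, 0.87, 0.0, -0.0]
ft_force: [-0.1, 0.5, 0.1]
opening: 0.0751
grip_force: 0.0
```

Emit:
servo_tool([
  [-0.3,0,0,0,0,0,-0.65],
  [-0.3,0,0,0.85,0,0,0],
  [-0.3,0,0,0.85,0,0,0],
  [-0.3,0,0,0.85,0,0,0],
  [-0.3,0,0,0.8,0,0,0],
  [-0.3,0,0,0,0,0,0],
])

```text
time: 12.0
position: [0.6153, 0.1856, 0.0959]
tcp_rot: [0.453, 0.892, -0.001, -0.001]
ft_force: [-0.4, 0.2, 0.5]
opening: 0.0613
grip_force: 0.0
```

Emit:
servo_tool([
  [1,0,0,0,0,0,0],
  [1,0,0,0,0,0,0],
  [1,0,0,0,0,0,0],
  [1,0,0,0,0,0,0],
  [1,0,0,0,0,0,0],
  [1,0,0,0,0,0,0],
], force=60)

```text
time: 12.75
position: [0.6159, 0.1853, 0.0974]
tcp_rot: [0.453, 0.891, -0.0, -0.0]
ft_force: [-5.2, -2.0, 5.7]
opening: 0.0208
grip_force: 60.0
```

```bash
cat > q.py <<'E'
from h import *
o=get_obs(); M=R.from_quat(o["tcp_rot"]).as_matrix()
print(o["position"],"yang",np.arctan2(M[1,1],M[0,1]),"F",o["ft_force"].round(1),"T",o["torque"].round(2),"open",o["opening"],"j",o["joint_pos"].round(2),"tilt",M[:,2].round(3))
E
python3 q.py
```

```text
[0.61585026 0.18527857 0.09738923] yang 0.6302274163589271 F [-5.2 -2.   5.7] T [-0.58  1.21  0.02] open 0.02075619505923149 j [-0.72  0.52  0.44  1.79 -0.27  0.89  0.47] tilt [-0.001 -0.    -1.   ]
```

Emit:
servo_tool([
  [0.3,0,0,0,0,0,0],
  [0.3,0,0,0,0,0,0],
  [0.3,0,0,-0.3,0,0,0],
  [0.3,0,0,0,0,0,0],
  [1,0,0,0,0,0,0],
  [1,0,0,0,0,0,0],
  [1,0,0,0,0,0,0],
  [1,0,0,0,0,0,0],
])

```text
time: 13.75
position: [0.6158, 0.1853, 0.1046]
tcp_rot: [0.453, 0.891, -0.001, -0.0]
ft_force: [-4.2, -1.4, 3.9]
opening: 0.0116
grip_force: 59.9
```

```bash
python3 q.py
```

```text
[0.61577315 0.18530815 0.10460859] yang 0.6303687776919484 F [-4.2 -1.4  3.9] T [-0.63  1.21  0.14] open 0.011602267902726495 j [-0.72  0.51  0.44  1.79 -0.27  0.9   0.47] tilt [-0.001 -0.001 -1.   ]
```

Now the grip is on the wing. First partial turn, 0.9 rad clockwise (+tool z).

Emit:
servo_tool([
  [1,0,0,0,0,0,0.75],
  [1,0,0,0,0,0,0.75],
  [1,0,0,0,0,0,0.75],
  [1,0,0,0,0,0,0.75],
  [1,0,0,0,0,0,0.75],
  [1,0,0,0,0,0,0.75],
  [1,0,0,0,0,0,0.75],
  [1,0,0,0,0,0,0.75],
])

```text
time: 14.75
position: [0.6167, 0.1855, 0.1047]
tcp_rot: [0.797, 0.604, 0.0, 0.0]
ft_force: [0.9, -1.9, -2.2]
opening: 0.0114
grip_force: 59.9
```

```bash
python3 q.py
```

```text
[0.61665667 0.1854578  0.1046583 ] yang -0.2731692156334639 F [ 0.9 -1.9 -2.2] T [-0.5  -0.27  0.18] open 0.011440170382630637 j [-0.88  0.56  0.67  1.8  -0.42  0.93 -0.3 ] tilt [ 0.001 -0.    -1.   ]
```

Emit:
servo_tool([
  [0.3,0,0,0,0,0,0],
  [0.3,0,0,0,0,0,0],
  [1,0,0,0,0,0,0],
  [1,0,0,0,0,0,0],
  [1,0,0,0,0,0,0],
  [1,0,0,0,0,0,0],
])

```text
time: 15.5
position: [0.6166, 0.1856, 0.1048]
tcp_rot: [0.796, 0.606, 0.0, 0.0]
ft_force: [2.4, -1.0, -1.2]
opening: 0.0114
grip_force: 60.0
```

Emit:
servo_tool([
  [1,0,0,0,0,0,0.75],
  [1,0,0,0,0,0,0.75],
  [1,0,0,0,0,0,0.75],
  [1,0,0,0,0,0,0.75],
  [1,0,0,0,0,0,0.75],
  [1,0,0,0,0,0,0.75],
  [1,0,0,0,0,0,0.75],
  [1,0,0,0,0,0,0.75],
])

```text
time: 16.5
position: [0.6174, 0.1849, 0.1049]
tcp_rot: [0.98, 0.197, 0.001, 0.001]
ft_force: [8.3, -4.0, -6.5]
opening: 0.0119
grip_force: 60.0
```

```bash
python3 q.py
```

```text
[0.617373   0.18491052 0.10486557] yang -1.173559022440752 F [ 8.3 -4.  -6.5] T [-1.02 -1.87  0.2 ] open 0.011937500809757754 j [-1.01  0.65  0.9   1.8  -0.6   0.99 -1.04] tilt [ 0.002 -0.001 -1.   ]
```

Emit:
servo_tool([
  [0.3,0,0,0,0,0,0],
  [0.3,0,0,0,0,0,0],
  [1,0,0,0,0,0,0],
  [1,0,0,0,0,0,0],
  [1,0,0,0,0,0,0],
  [1,0,0,0,0,0,0],
])

```text
time: 17.25
position: [0.6167, 0.1846, 0.1048]
tcp_rot: [0.98, 0.199, 0.0, 0.001]
ft_force: [2.8, -4.8, -2.3]
opening: 0.0121
grip_force: 60.0
```

Emit:
servo_tool([
  [1,0,0,0,0,0,0.8],
  [1,0,0,0,0,0,0.8],
  [1,0,0,0,0,0,0.8],
  [1,0,0,0,0,0,0.8],
  [1,0,0,0,0,0,0.8],
  [1,0,0,0,0,0,0],
])

```text
time: 18.0
position: [0.6168, 0.1844, 0.1048]
tcp_rot: [0.995, -0.101, 0.0, 0.001]
ft_force: [1.7, -5.4, -1.0]
opening: 0.0118
grip_force: 60.0
```

```bash
python3 q.py
```

```text
[0.61676175 0.18439813 0.10481232] yang -1.772203125028867 F [ 1.7 -5.4 -1. ] T [-1.39 -0.44  0.01] open 0.011788064137692391 j [-1.09  0.73  1.04  1.81 -0.73  1.04 -1.54] tilt [ 0.001 -0.002 -1.   ]
```

Emit:
servo_tool([
  [1,0,0,0,0,0,0.25],
  [1,0,0,0,0,0,0.25],
  [1,0,0,0,0,0,0.25],
  [1,0,0,0,0,0,0],
])

```text
time: 18.5
position: [0.6167, 0.1844, 0.1048]
tcp_rot: [0.988, -0.156, 0.0, 0.001]
ft_force: [2.6, -6.6, -0.8]
opening: 0.0115
grip_force: 60.0
```

```bash
python3 q.py
```

```text
[0.61673281 0.1843665  0.10480157] yang -1.8832076005116989 F [ 2.6 -6.6 -0.8] T [-1.47 -0.49  0.13] open 0.01154708105227393 j [-1.1   0.75  1.07  1.81 -0.75  1.06 -1.63] tilt [ 0.001 -0.002 -1.   ]
```

Emit:
servo_tool([
  [1,0,0,0,0,0,0.2],
  [1,0,0,0,0,0,0.2],
  [1,0,0,0,0,0,0],
])

```text
time: 18.88
position: [0.6168, 0.1843, 0.1048]
tcp_rot: [0.983, -0.185, 0.001, 0.001]
ft_force: [2.6, -7.1, -1.0]
opening: 0.012
grip_force: 60.4
```

```bash
python3 q.py
```

```text
[0.61677791 0.18431256 0.10484051] yang -1.9426474280348216 F [ 2.6 -7.1 -1. ] T [-1.59 -0.45  0.74] open 0.012000070158894765 j [-1.11  0.76  1.08  1.81 -0.76  1.06 -1.68] tilt [ 0.001 -0.002 -1.   ]
```

Emit:
servo_tool([
  [1,0,0,0,0,0,0.2],
  [1,0,0,0,0,0,0.2],
  [1,0,0,0,0,0,0],
])

```text
time: 19.25
position: [0.6167, 0.1843, 0.1048]
tcp_rot: [0.977, -0.214, 0.001, 0.001]
ft_force: [1.5, -6.7, -0.7]
opening: 0.0122
grip_force: 62.9
```

```bash
python3 q.py
```

```text
[0.61672813 0.18432592 0.10483664] yang -2.0021317288479286 F [ 1.5 -6.7 -0.7] T [-1.66 -0.41  1.15] open 0.01215295858275918 j [-1.11  0.76  1.1   1.81 -0.77  1.07 -1.73] tilt [ 0.001 -0.002 -1.   ]
```

Emit:
servo_tool([
  [-0.3,0,0,0,0,0,0],
  [-0.3,0,0,0,0,0,0],
  [-0.3,0,0,0,0,0,0],
  [-0.3,0,0,-0.8,0,0,0],
  [-0.3,0,0,-0.9,0,0,0],
  [-0.3,0,0,-0.9,0,0,0],
  [-0.3,0,0,-0.9,0,0,0],
  [-0.3,0,0,0,0,0,0],
])

```text
time: 20.25
position: [0.6172, 0.1859, 0.1945]
tcp_rot: [0.977, -0.214, 0.001, -0.001]
ft_force: [-0.2, 0.1, -0.1]
opening: 0.061
grip_force: 0.0
```

```bash
python3 q.py; python3 - <<'E'
from h import *
w=snap("wrist")
cv2.imwrite("pics/w4.png",w["image"])
p=np.array([.6165,.185,.13])
for th in (-.068-3.4,-.068-3.3):
    d=np.array([np.cos(th),np.sin(th),0])*.032; print(th,proj(w,p+d),proj(w,p-d))
E
```

```text
[0.61722299 0.18587722 0.19453362] yang -2.001793433069785 F [-0.2  0.1 -0.1] T [ 0.03  0.12 -0.01] open 0.06095533029216723 j [-1.17  0.68  1.19  1.73 -0.68  1.21 -1.79] tilt [ 0.002  0.001 -1.   ]
-3.468 (np.float64(321.7744409895807), np.float64(249.07392812645767)) (np.float64(313.7921253753287), np.float64(175.58069516734844))
-3.368 (np.float64(325.46773462046775), np.float64(248.54569425069278)) (np.float64(309.8394624216304), np.float64(176.18706310282408))
```

View pics/w4.png

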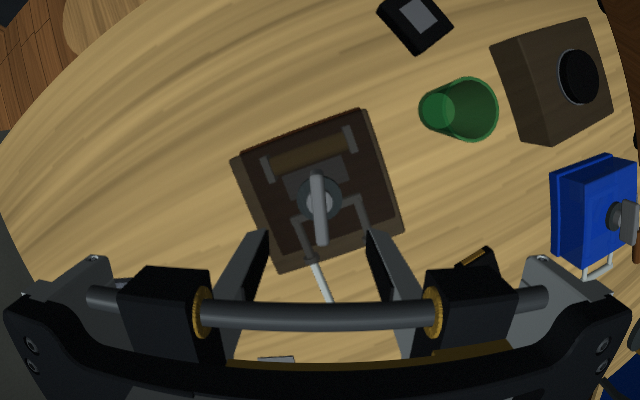

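The wing runs from (316,175) to (321,243), which matches the fully wound angle. I'll raise the arm and check the brake from the side camera.

Emit:
servo_tool([
  [-0.3,0,0,-0.9,0,0,0],
  [-0.3,0,0,-0.9,0,0,0],
  [-0.3,0,0,-0.9,0,0,0],
  [-0.3,0,0,0,0,0,0],
])

```text
time: 20.8
position: [0.6172, 0.1857, 0.2621]
tcp_rot: [0.977, -0.214, 0.001, -0.001]
ft_force: [-1.1, -0.3, -0.8]
opening: 0.0609
grip_force: 0.0
```

```bash
python3 - <<'E'
from h import *
w=snap("side")
print(proj(w,[.4515,.1965,.055]),proj(w,[.5015,.193,.055]))
cv2.imwrite("pics/s2.png",cv2.resize(w["image"][150:310,190:390],None,fx=3,fy=3))
E
```

```text
(np.float64(329.6479285606912), np.float64(270.808745504814)) (np.float64(308.54582293605574), np.float64(265.40691724166237))
```

View pics/s2.png

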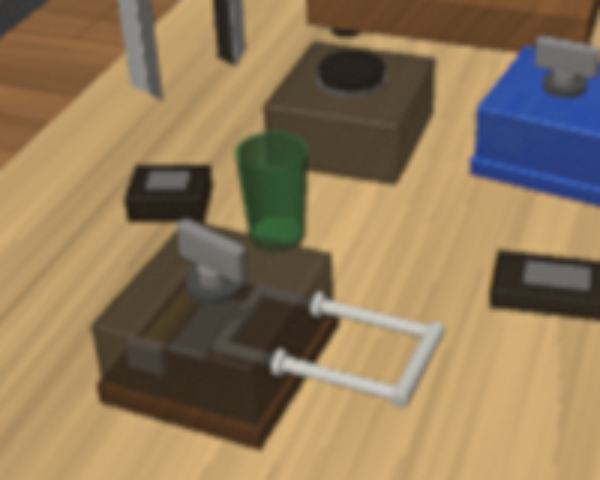

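The side crop shows the bar's middle at about (420,365), which is (330,271) in the full image. That matches the brake fully out. The key is wound and nothing else has moved.

```bash
python3 -c "
from workcell import *
print(hand_in())"
```

```text
the job is handed in; nothing more can be done
None
```

The brake is pulled out to its stop and staying there, the key is wound clockwise in partial turns to its hard stop, nothing else looked moved in the last pictures, and the job was handed in at about 21 s (no verdict returned).

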